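# Clamp a printing block with a lever bolt

## Task

Clamp the green-faced printing block down in the blue bench clamp so that it is ready for carving: with the red lever still standing up, screw the lever bolt clockwise until its foot is just snug on the block (do not force it further, the face would be marked), then fold the lever all the way down to lock it, and let go. Leave the block where it lies, and do not disturb the pigment pot, the bottle and the roller around the clamp.

Things in the scene. Friction and masses are not known exactly. Their poses are not given: they have to be found in the camera images.
- jig: bench clamp, fixed: grey base plate 190 x 140 x 14 mm; blue column (34 x 56 mm) at its back end; blue arm 40 mm wide, top 100 mm above the bench (102 mm round the bolt), reaching forward from the column over the block. Origin: centre of the base's underside; x points to the column, z up. The upright lever bolt's axis is at x = -12 mm, y = 0.
- lever_pivot (a point): pin about which the red lever folds, on the bolt's vertical axis, about 138 mm above the bench at the start. x: horizontal, turns with the bolt and points the way the lever's top folds; y: along the pin; z: up. Clockwise from above screws the bolt down 3 mm per rad (19 mm a turn); pivot, lever and foot sink with it. The steel head under the lever is 34 mm across.
- lever_grip (a point): centre of the red lever's grip, 62 mm from the pin along the lever's z (pin to free end). At the start the lever stands straight up on the bolt's axis. The grip is a flat blade, 12 mm thick (x), 26 mm wide (y), from 26 to 86 mm from the pin, both faces alike.
- lever (a joint): fold angle of the red lever, rad: 0 standing up (open), 1.57 lying level (closed), toward the pivot's +x only. It is stiff (friction 0.22 N m, about 3.5 N at the grip, more as its cam bites) and stays where left. Closing it presses the foot 1 mm further down. Folded, it clears the arm by 10 mm.
- block: loose printing block, wood with a green lino face, 80 x 110 x 24 mm (x, y, z), lying on the aluminium bed plate under the bolt. Origin: centre of its underside. The bed's height differs by a few mm between starts.
- foot: round foot at the bolt's lower end, 22 mm across, brass; it sinks and turns with the bolt. Origin: centre of its underside. At the start 5 to 12 mm above the block. The thread drags with 0.15 N m and stays where left; once the foot bears on the block it climbs steeply (about 1.5 N m per rad): snug is 0.2 to 0.4 N m above the drag, 1 is too much. No end stop.
- tub_center (a point): bystander: pigment pot with a black screw lid, 56 mm across, 52 mm high, loose; this point is at its centre
- bottle_center (a point): bystander: small brown glass bottle with a black cap, 32 mm across, 72 mm high, loose; this point is at its centre
- brayer_center (a point): bystander: hand roller with a black rubber roll and a red grip, 67 x 142 x 33 mm, lying loose; this point is at its centre
Things that resemble listed ones, but are neither listed nor needed, are in the scene too. Leave any pink look-alike of the block alone.

How it is judged:
On the way, in this order (a step that is already met when the one before it is completed fails the run):
1. the foot is screwed snug onto the block while the lever still stands up (contact force between foot and block above 8 N and value of joint lever below 0.35 rad), for 0.2 s.
2. the lever is folded down (value of joint lever above 1.45 rad), for 0.2 s.
At the end, for the whole second after the job is handed in: The lever is folded to 1.45 rad or more (of 1.57), the foot presses on the block with more than 30 N, and the block lies at rest within 15 mm of where it began (value of joint lever above 1.45 rad and contact force between foot and block above 30 N and distance of block from where it was at the start of the episode below 0.015 m and linear speed of block below 0.02 m/s); the robot touches nothing.
It fails at once if a bystander is moved by more than 25 mm (distance of any of tub_center, bottle_center, brayer_center from where it was at the start of the episode above 0.025 m).
It fails at once if the bolt is overtightened with the lever up (contact force between foot and block above 150 N and value of joint lever below 0.3 rad).
It also fails if it takes over 72 s, if anything falls off the work surface, if the arm or the gripper's body presses on something with over 40 N, if the wrist force passes 120 N, or if a joint passes its speed limit or range.

## Robot

A 7-joint arm with a two-finger parallel gripper is mounted at the origin on a cart in front of the work surface, level with it; the furniture and walls round the work are solid. World frame = base frame: x ahead of the robot, y to its left, z up, the work surface at z = 0. Lengths are in m, angles in rad, forces in N, time in s.
With the tool pointing down it reaches from about 0.35 to 0.9 m from the base axis. Payload 8.1 kg.
Tool frame: the origin (TCP) lies at the very end of the fingers, on their centre line; the grasp point (between the pads) lies 19 mm behind it (arm.tcp_to_grasp is the z of the grasp point in the tool frame, in m); z points along the fingers, y is the line along which they close (so a half turn about z gives the same grasp; the last joint's range is limited). The gripper opens to 92 mm and grips with 3 to 60 N. Pads are 19 mm wide; open, the fingers measure 130 mm over their backs; the gripper's body (75 mm by 190 mm) begins 47 mm behind the grasp point.
Start: joints at [-1.359, 0.434, 0.025, 1.573, -0.012, 1.134, -0.075], TCP at [0.194, 0.594, 0.19] pointing down, gripper open.
Joint ranges: [-2.62, 2.62], [-0.44, 2.09], [-1.27, 1.32], [0.08, 2.57], [-1.32, 4.46], [0.12, 2], [-2.74, 2.74]. Speed limits (rad/s): [2.22, 2.22, 3.01, 3.01, 3.14, 3.14, 3.14].

## Interface

Orientations are given as a rotation vector (axis times angle).
In Python, from cell import readout, vision, sign_off, arm gives the robot as it stands. The module is installed in compiled form; this text tells all that it offers.
- The arm moves only by the shell command python3 -m creep 'ROWS' [FORCE]. ROWS is JSON, a list of rows, each a list of 5 numbers: the shift along the tool's x, y, z in units of 4 cm (1.0 is 4 cm), then the turn about the tool's z in units of 4 degrees (1.0 is 4 degrees), then the opening, from 0 (shut) to 1 (fully open). A call has 1 to 12 rows; each row shifts and turns the commanded pose from where the row before left it, along the tool's axes as they then stand; what a row does not reach is not made up. A row lasts 1/8 s, in which the tool goes at most 62.5 mm and 10.7 degrees, less where a joint would pass 70% of its speed; a pose out of reach is approached as far as the arm can. A call with a number of a shift or a turn outside -1 to 1 is refused whole. A call with a gripper value outside its range is refused whole. The fingers move at their own pace and stop on an object; FORCE is the grip in N (left out, the last holds). Time passes only in rows, so rows that do not move let the fingers close. It gives the time, the measured TCP pose, the force, the opening and the grip force at its end, in the units of the state.
- readout.observe(): the state, without advancing time (a new reading comes with each control period).
- vision.get_image(name): name is "scene" or "top"; returns a dict with "pixels" (384x512x3 uint8, blue, green, red), "z_map" (384x512 float32, m along the optical axis (not along the pixel's ray), 0 where there is no reading), "camera_matrix" (3x3 intrinsics, pixels), "position" and "rotation" of the camera in the world. Camera axes: x right, y up, looking along -z (the intrinsics and any distortion apply to the point x, -y, -z); pixel columns grow to the right and rows downward; lengths in m; the calibration is good to about 2 mm. A picture is of the moment at which its call begins.
- sign_off(): hands the job in; it is judged then, once.
The state is a dict: "clock": time; "joints": joint angles; "dq": joint speeds; "joint_efforts": joint torques, N m; "position": TCP position; "ee_rot": TCP orientation; "force": force on the tool from outside, world axes, zero at the start; "ft_torque": the same for the moment, N m; "width": opening from 0.0 (shut) to 1.0 (fully open); "gripper_force": force on a finger pad.
Only numpy, scipy, OpenCV 4.12 (cv2) and the standard library are available. Lean on these libraries where they do the work, as an engineer would, in place of code of your own. Each camera call takes 0.05 s, during which the arm holds its last target. There are 200 camera calls.

## Working session

There is one attempt and no reset: what is moved stays moved. The work goes in short steps, Python scripts to look and compute and a shell command to move; the robot and the scene stay as the last step left them, time stands still between calls to the robot, and variables do not carry over. Pictures are saved under pics/ and viewed, at most 11 in all, crops included, and the job is handed in when it is done.

```bash
mkdir -p pics; cat > h.py <<'E'
import numpy as np, cv2
from cell import readout, vision, arm
def grab(n):
    d=vision.get_image(n); d['n']=n; return d
def cloud(d):
    K=np.array(d['camera_matrix']);z=d['z_map'];v,u=np.mgrid[:384,:512]
    p=np.stack([(u-K[0,2])/K[0,0]*z,-(v-K[1,2])/K[1,1]*z,-z],-1)
    return p@np.array(d['rotation']).T+np.array(d['position'])
E
python3 - <<'E'
from h import *
for n in('scene','top'):
    d=grab(n);cv2.imwrite(f'pics/{n}0.png',d['pixels']);np.savez(f'{n}0.npz',**{k:d[k] for k in d})
    print(n,d['position'],d['rotation'],d['camera_matrix'],d.keys())
print(readout.observe(),arm.tcp_to_grasp)
E
```

```text
scene [-0.05696832 -0.48869458  0.951753  ] [ 0.77076408 -0.30608222 -0.7012065 ] [[498.85392265   0.         264.29905471]
 [  0.         498.85392265 189.97032632]
 [  0.           0.           1.        ]] dict_keys(['pixels', 'z_map', 'camera_matrix', 'position', 'rotation', 'n'])
top [0.47038363 0.16290558 1.00268275] [ 0.04436177 -0.05016982 -1.59845937] [[359.29975598   0.         257.82151079]
 [  0.         359.29975598 191.90519496]
 [  0.           0.           1.        ]] dict_keys(['pixels', 'z_map', 'camera_matrix', 'position', 'rotation', 'n'])
{'clock': 0.1, 'joints': array([-1.35859526,  0.43514682,  0.02498795,  1.57400528, -0.01158927,
        1.13396245, -0.07510406]), 'dq': array([-0.00022377, -0.002081  , -0.00020116, -0.00205898,  0.00097868,
       -0.0009022 , -0.00017885]), 'joint_efforts': array([ 2.57985790e-03, -6.69122815e+01,  9.87453014e-01, -3.15144610e+01,
       -6.06441032e-02,  3.74428206e-02,  5.25322685e-05]), 'position': array([0.1934297 , 0.59379445, 0.18972798]), 'ee_rot': array([-4.92564315e-01, -3.10266166e+00,  2.15988343e-03]), 'force': array([-0.04811911, -0.4346877 ,  0.10964425]), 'ft_torque': array([0.06543501, 0.00015332, 0.00070781]), 'gripper_force': 0.0, 'width': 1.0015322548719736} -0.0188
```

View pics/scene0.png

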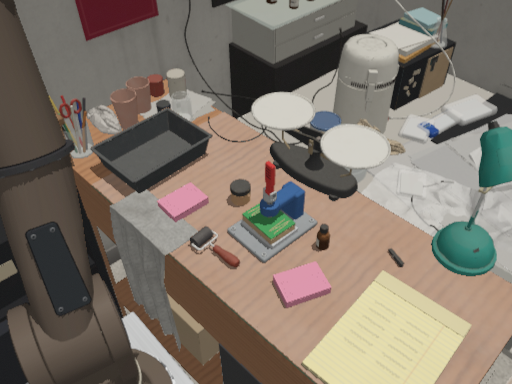

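View pics/top0.png

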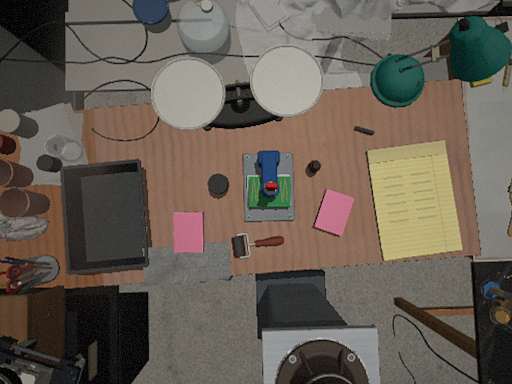

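```bash
python3 - <<'E'
from h import *
L=lambda n:dict(np.load(n+'0.npz'))
from scipy.spatial.transform import Rotation as R
for n,(x,y,w,h) in {'scene':(215,150,110,110),'top':(235,140,70,85)}.items():
    d=L(n);c=d['pixels'][y:y+h,x:x+w];c=cv2.resize(c,None,fx=5,fy=5,interpolation=cv2.INTER_CUBIC);cv2.imwrite(f'pics/{n}_c.png',cv2.convertScaleAbs(c,alpha=1.4))
    d['rotation']=R.from_rotvec(d['rotation']).as_matrix();P=cloud(d)
    H=cv2.cvtColor(d['pixels'],cv2.COLOR_BGR2HSV)
    m={'red':((H[...,0]<8)|(H[...,0]>172))&(H[...,1]>150)&(H[...,2]>60),'blue':(abs(H[...,0]-110)<12)&(H[...,1]>120),'green':(abs(H[...,0]-60)<15)&(H[...,1]>120),
     }
    for k,q in m.items():
        q=q.copy(); r=np.zeros_like(q);r[y:y+h,x:x+w]=1;q&=r&(d['z_map']>0);p=P[q]
        v,u=np.nonzero(q)
        print(n,k,q.sum(),np.percentile(p,[2,50,98],axis=0).round(4).tolist())
        if k!='green':
            for z in np.arange(.08,.26,.015):
                s=p[abs(p[:,2]-z)<.0075]
                if len(s)>3:print('   z',z.round(3),len(s),s.min(0).round(3),s.mean(0).round(4),s.max(0).round(3))
    if n=='top':
        for nm,(u,v) in dict(pot=(218,184),bottle=(314,167),balance=(240,95),pan1=(188,92),pan2=(286,80)).items(): print(nm,P[v,u].round(3))
        B=cv2.inRange(H,(0,0,90),(179,60,255)); 
        gm=m['green'].astype(np.uint8);gm[:140]=0;gm[230:]=0;gm[:,:235]=0;gm[:,305:]=0
        g=P[(gm>0)];print('green rect',cv2.minAreaRect((g[abs(g[:,2]-np.median(g[:,2]))<.006][:,:2]*1000).astype(np.float32)),np.median(g[:,2]))
        b=m['blue']&(abs(P[...,2]-.1)<.012);b[:140]=0;b[230:]=0;b[:,:235]=0;b[:,305:]=0
        print('blue rect',cv2.minAreaRect((P[b][:,:2]*1000).astype(np.float32)))
E
```

```text
scene red 279 [[0.3827, 0.114, 0.0142], [0.5279, 0.1237, 0.1857], [0.535, 0.1519, 0.2254]]
   z 0.14 20 [0.524 0.119 0.134] [0.5272 0.127  0.1419] [0.535 0.136 0.147]
   z 0.155 35 [0.526 0.117 0.148] [0.5287 0.1245 0.1544] [0.535 0.135 0.162]
   z 0.17 37 [0.525 0.115 0.163] [0.5284 0.1244 0.1707] [0.534 0.14  0.177]
   z 0.185 40 [0.526 0.114 0.178] [0.5285 0.1239 0.184 ] [0.533 0.14  0.191]
   z 0.2 48 [0.525 0.113 0.193] [0.5287 0.1234 0.1996] [0.536 0.14  0.207]
   z 0.215 46 [0.526 0.114 0.208] [0.5289 0.1224 0.215 ] [0.537 0.135 0.222]
   z 0.23 30 [0.526 0.114 0.223] [0.531  0.1247 0.2245] [0.537 0.136 0.227]Traceback (most recent call last):
  File "<stdin>", line 13, in <module>
    return _quantile_unchecked(
        a, q, axis, out, overwrite_input, method, keepdims, weights)
    return _ureduce(a,
                    func=_quantile_ureduce_func,
    ...<5 lines>...
                    overwrite_input=overwrite_input,
                    method=method)
    r = func(a, **kwargs)
    result = _quantile(arr,
                       quantiles=q,
    ...<2 lines>...
                       out=out,
                       weights=wgt)
    slices_having_nans = np.isnan(arr[-1, ...])
                                  ~~~^^^^^^^^^
IndexError: index -1 is out of bounds for axis 0 with size 0
```

```bash
python3 -c "
import cv2,numpy as np
a=cv2.imread('pics/scene_c.png');b=cv2.imread('pics/top_c.png')
b=cv2.copyMakeBorder(b,0,a.shape[0]-b.shape[0],0,0,0)if b.shape[0]<a.shape[0] else b
cv2.imwrite('pics/c0.png',np.hstack([a[:,:440],b])[:, :800])"
```

```text
[ WARN:0@0.011] global loadsave.cpp:275 findDecoder imread_('pics/top_c.png'): can't open/read file: check file path/integrity
Traceback (most recent call last):
AttributeError: 'NoneType' object has no attribute 'shape'
```

```bash
cat >> h.py <<'E'
from scipy.spatial.transform import Rotation as R
def load(n):
    d=dict(np.load(n+'.npz'));d['rotation']=R.from_rotvec(d['rotation']).as_matrix();d['P']=cloud(d)
    d['H']=cv2.cvtColor(d['pixels'],cv2.COLOR_BGR2HSV);return d
def masks(H):
    h,s,v=H[...,0],H[...,1],H[...,2]
    return dict(red=((h<8)|(h>172))&(s>150)&(v>60),blue=(h>100)&(h<130)&(s>100),green=(h>40)&(h<80)&(s>100))
E
python3 - <<'E'
from h import *
cs=[]
for n,(x,y,w,h) in {'scene':(230,150,80,110),'top':(235,140,70,90)}.items():
    d=load(n+'0');P=d['P'];c=d['pixels'][y:y+h,x:x+w]
    c=cv2.resize(c,None,fx=5,fy=5,interpolation=cv2.INTER_CUBIC);cs.append(cv2.copyMakeBorder(c,0,550-c.shape[0],0,0,0))
    r=np.zeros((384,512),bool);r[y:y+h,x:x+w]=1
    M=masks(d['H'])
    for k,q in M.items():
        q&=r&(d['z_map']>0);p=P[q]
        if len(p): print(n,k,len(p),np.percentile(p,[2,50,98],axis=0).round(4).tolist())
    if n=='top':
        for nm,(u,v) in dict(pot=(218,184),bottle=(314,167),balance=(240,95),pan1=(188,92),pan2=(286,80)).items(): print(nm,P[v,u].round(3),d['z_map'][v,u])
        p=P[M['green']];z=np.median(p[:,2]);print('green',z,cv2.minAreaRect((p[abs(p[:,2]-z)<.006][:,:2]*1000).astype(np.float32)))
        p=P[M['blue']];p=p[abs(p[:,2]-.1)<.015];print('blue',cv2.minAreaRect((p[:,:2]*1000).astype(np.float32)))
        p=P[M['red']];print('red',cv2.minAreaRect((p[p[:,2]>.2][:,:2]*1000).astype(np.float32)))
        print('hsv arm',d['H'][160,268])
cv2.imwrite('pics/c0.png',cv2.convertScaleAbs(np.hstack(cs),alpha=1.5))
E
```

```text
scene red 256 [[0.5255, 0.114, 0.1406], [0.5282, 0.1231, 0.1896], [0.5351, 0.1391, 0.2256]]
scene blue 956 [[0.5107, 0.0985, 0.0181], [0.5952, 0.1124, 0.0946], [0.6224, 0.1438, 0.1041]]
scene green 597 [[0.4894, 0.0715, 0.0473], [0.5143, 0.1125, 0.0509], [0.5645, 0.1763, 0.0545]]
top red 69 [[0.5257, 0.117, 0.1391], [0.5313, 0.1302, 0.2217], [0.538, 0.1411, 0.2251]]
top blue 635 [[0.5133, 0.1053, 0.08], [0.5896, 0.131, 0.0988], [0.6274, 0.1536, 0.1035]]
top green 684 [[0.4895, 0.0755, 0.0151], [0.5146, 0.1282, 0.0496], [0.5656, 0.182, 0.0534]]
pot [0.551 0.263 0.053] 0.9519561
bottle [0.588 0.01  0.067] 0.9419164
balance [0.76  0.196 0.142] 0.87673557
pan1 [0.763 0.318 0.165] 0.8529608
pan2 [0.785 0.085 0.166] 0.8538763
green 0.04959170940843105 ((529.2595825195312, 128.60446166992188), (106.86363220214844, 74.91038513183594), 88.41717529296875)
blue ((569.6602783203125, 130.16973876953125), (53.7338752746582, 117.70794677734375), 88.41780853271484)
red ((532.535888671875, 129.00732421875), (24.277761459350586, 10.71165657043457), 87.16539764404297)
hsv arm [108 160 118]
```

View pics/c0.png

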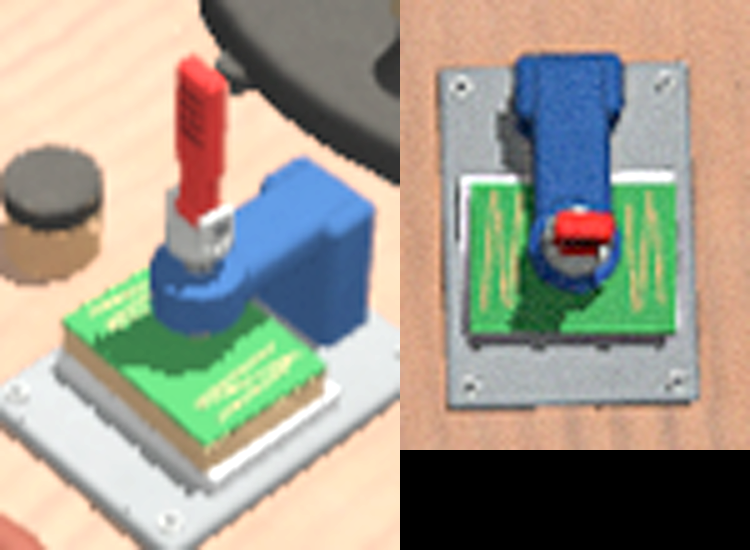

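```bash
cat >> h.py <<'E'
def to(x,y,z,yaw_y=None):
    s=readout.observe();T=R.from_rotvec(s['ee_rot']).as_matrix()
    d=T.T@(np.array([x,y,z])-s['position'])/.04
    print('units xyz',d.round(2),'toolx yaw',np.degrees(np.arctan2(T[1,0],T[0,0])).round(1),'tooly yaw',np.degrees(np.arctan2(T[1,1],T[0,1])).round(1),'tilt',T[:,2].round(3))
    if yaw_y is not None:
        a=np.degrees(np.arctan2(T[1,1],T[0,1]))
        print('turn units (cw +)',(((a-yaw_y+90)%180-90)/4).round(2))
    show(s)
def show(s=None):
    s=s or readout.observe()
    print('t',round(s['clock'],2),'p',s['position'].round(4),'F',s['force'].round(2),'M',s['ft_torque'].round(3),'w',round(s['width'],3),'gf',round(s['gripper_force'],1),'q',s['joints'].round(2))
E
python3 -m creep '[[0,0,-1,0,0.6],[0,0,-1,0,0.6],[-0.97,-0.7,0,0,0.6],[-0.97,-0.7,0,0,0.6],[-0.97,-0.7,0,0,0.6],[-0.97,-0.7,0,0,0.6],[-0.97,-0.7,0,0,0.6],[-0.97,-0.7,0,0,0.6]]' 40
python3 -c "
from h import *
to(.5315,.128,.28,88)"
```

```text
clock: 1.1
position: [0.3635, 0.3609, 0.2702]
ee_rot: [-0.493, -3.103, 0.001]
force: [0.3, 1.0, -0.1]
width: 0.6
gripper_force: 0.0
units xyz [-5.8  -4.23 -0.24] toolx yaw 162.0 tooly yaw 72.0 tilt [-0. -0. -1.]
turn units (cw +) -4.01
t 1.1 p [0.3635 0.3609 0.2702] F [ 0.34  0.95 -0.13] M [ 0.062 -0.054 -0.003] w 0.6 gf 0.0 q [-1.    0.19  0.14  1.73 -0.03  1.23  0.4 ]
```

```bash

python3 -m creep '[[-0.97,-0.7,0,0,0.6],[-0.97,-0.7,0,0,0.6],[-0.97,-0.7,0,0,0.6],[-0.97,-0.7,0,0,0.6],[-0.97,-0.7,0,0,0.6],[-0.95,-0.73,-0.24,0,0.6],[0,0,0,-1,0.6],[0,0,0,-1,0.6],[0,0,0,-1,0.6],[0,0,0,-1,0.6],[0,0,0,0,0.6]]' 40
python3 -c "
from h import *
to(.5315,.128,.18,88)"
```

```text
clock: 2.48
position: [0.5308, 0.1296, 0.2797]
ee_rot: [-0.057, -3.14, 0.0]
force: [-0.2, 0.2, 0.2]
width: 0.599
gripper_force: 0.0
units xyz [-0.02 -0.04  2.49] toolx yaw 177.9 tooly yaw 87.9 tilt [-0.001 -0.    -1.   ]
turn units (cw +) -0.02
t 2.48 p [0.5308 0.1296 0.2797] F [-0.25  0.24  0.19] M [ 0.035  0.006 -0.032] w 0.599 gf 0.0 q [-0.56  0.24  0.29  1.64 -0.07  1.27  1.27]
```

```bash

python3 -m creep '[[0,0,0.6,0,0.6],[0,0,0.6,0,0.6],[0,0,0.6,0,0.6],[0,0,0.6,0,0.6],[0,0,0,0,0.6],[0,0,0,0,0],[0,0,0,0,0],[0,0,0,0,0],[0,0,0,0,0],[0,0,0,0,0]]' 30
python3 - <<'E'
from h import *
to(.5315,.128,.18,88)
for n in('scene',):
    d=grab(n);x,y,w,h=215,120,110,110
    cv2.imwrite('pics/g1.png',cv2.resize(d['pixels'][y:y+h,x:x+w],None,fx=5,fy=5))
E
```

```text
clock: 3.72
position: [0.5315, 0.1291, 0.1846]
ee_rot: [0.057, 3.14, -0.0]
force: [0.3, -3.8, 5.5]
width: 0.263
gripper_force: 30.0
units xyz [-0.   -0.03  0.12] toolx yaw 177.9 tooly yaw 87.9 tilt [ 0.001 -0.    -1.   ]
turn units (cw +) -0.02
t 3.73 p [0.5315 0.1291 0.1846] F [ 0.33 -3.8   5.51] M [-0.806  0.1   -0.052] w 0.263 gf 30.0 q [-0.55  0.31  0.28  1.79 -0.1   1.05  1.3 ]
```

View pics/g1.png

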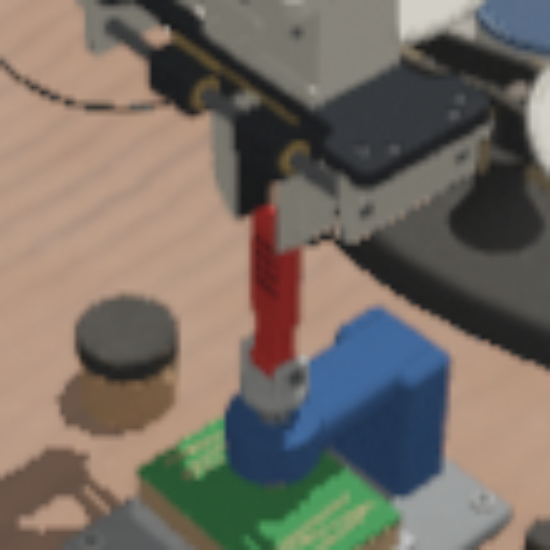

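```bash

python3 -m creep '[[0,-0.02,0.005,0,0],[0,0,0.005,1,0],[0,0,0.005,1,0],[0,0,0.005,1,0],[0,0,0.005,1,0],[0,0,0.005,1,0],[0,0,0.005,1,0],[0,0,0.005,1,0],[0,0,0.005,1,0]]' 40
python3 -c "
from h import *
to(.5315,.128,.18,88)"
```

```text
clock: 4.9
position: [0.5317, 0.1292, 0.183]
ee_rot: [0.922, 3.002, 0.002]
force: [0.1, -1.0, 6.3]
width: 0.259
gripper_force: 40.0
units xyz [-0.01 -0.03  0.07] toolx yaw 145.8 tooly yaw 55.8 tilt [ 0.002  0.001 -1.   ]
turn units (cw +) -8.04
t 4.9 p [0.5317 0.1292 0.183 ] F [ 0.15 -1.03  6.26] M [-0.245  0.071  0.089] w 0.259 gf 40.0 q [-0.64  0.32  0.39  1.8  -0.14  1.05  0.78]
```

```bash

python3 -m creep '[[0,0,0.005,1,0],[0,0,0.005,1,0],[0,0,0.005,1,0],[0,0,0.005,1,0],[0,0,0.005,1,0],[0,0,0.005,1,0],[0,0,0.005,1,0],[0,0,0.005,1,0],[0,0,0.005,1,0],[0,0,0.005,1,0]]'
python3 -c "
from h import *
to(.5315,.128,.18,88)"
```

```text
clock: 6.15
position: [0.5321, 0.1296, 0.1809]
ee_rot: [1.893, 2.506, 0.004]
force: [0.9, 0.0, 4.3]
width: 0.258
gripper_force: 40.0
units xyz [-0.03 -0.03  0.02] toolx yaw 105.9 tooly yaw 15.9 tilt [ 0.002  0.001 -1.   ]
turn units (cw +) -18.04
t 6.15 p [0.5321 0.1296 0.1809] F [0.89 0.04 4.31] M [-0.166 -0.326  0.103] w 0.258 gf 40.0 q [-0.75  0.34  0.54  1.81 -0.2   1.05  0.15]
```

```bash

python3 -m creep '[[0,0,0.005,1,0],[0,0,0.005,1,0],[0,0,0.005,1,0],[0,0,0.005,1,0],[0,0,0.005,1,0]]'
python3 -c "
from h import *
to(.5315,.128,.18,88)"
```

```text
clock: 6.78
position: [0.5324, 0.1296, 0.1799]
ee_rot: [2.299, 2.139, 0.004]
force: [2.5, -0.4, 3.5]
width: 0.263
gripper_force: 40.0
units xyz [-0.04 -0.02 -0.  ] toolx yaw 85.9 tooly yaw -4.1 tilt [ 0.003  0.001 -1.   ]
turn units (cw +) 21.97
t 6.78 p [0.5324 0.1296 0.1799] F [ 2.53 -0.39  3.48] M [-0.114 -0.529  0.113] w 0.263 gf 40.0 q [-0.8   0.35  0.63  1.82 -0.23  1.05 -0.16]
```

```bash
S='from h import *
show()'
python3 -m creep '[[0,0,0.005,1,0],[0,0,0.005,1,0],[0,0,0.005,1,0],[0,0,0,0,0]]' >/dev/null;python3 -c "$S"
python3 -m creep '[[0,0,0.005,1,0],[0,0,0.005,1,0],[0,0,0.005,1,0],[0,0,0,0,0]]' >/dev/null;python3 -c "$S"
```

```text
t 7.28 p [0.5324 0.1295 0.1793] F [ 3.31 -0.67  4.02] M [-0.148 -0.849  0.079] w 0.261 gf 40.0 q [-0.84  0.36  0.68  1.82 -0.26  1.05 -0.34]
t 7.78 p [0.5323 0.1293 0.1786] F [4.62 0.41 4.5 ] M [-0.142 -1.131  0.113] w 0.262 gf 40.0 q [-0.87  0.37  0.73  1.82 -0.28  1.05 -0.53]
```

```bash
S='from h import *
show()'
python3 -m creep '[[0.012,0.022,0.005,1,0],[0,0,0.005,1,0],[0,0,0.005,1,0],[0,0,0,0,0]]' >/dev/null;python3 -c "$S"
python3 -m creep '[[0,0,0.005,1,0],[0,0,0.005,1,0],[0,0,0.005,1,0],[0,0,0,0,0]]' >/dev/null;python3 -c "$S"
```

```text
t 8.28 p [0.5327 0.1292 0.1779] F [3.25 0.19 6.  ] M [-0.162 -0.73   0.028] w 0.257 gf 40.0 q [-0.91  0.38  0.78  1.82 -0.31  1.06 -0.71]
t 8.78 p [0.5328 0.129  0.1773] F [3.58 0.04 5.35] M [-0.268 -0.708  0.052] w 0.259 gf 40.0 q [-0.94  0.4   0.84  1.83 -0.33  1.06 -0.89]
```

```bash
S='from h import *
show()'
python3 -m creep '[[0,0,0.005,1,0],[0,0,0.005,1,0],[0,0,0.005,1,0],[0,0,0,0,0]]' >/dev/null;python3 -c "$S"
python3 -m creep '[[0,0,0.005,1,0],[0,0,0.005,1,0],[0,0,0.005,1,0],[0,0,0,0,0]]' >/dev/null;python3 -c "$S"
```

```text
t 9.28 p [0.5327 0.1288 0.1767] F [ 3.58 -1.48  6.68] M [-0.381 -0.614  0.062] w 0.256 gf 40.0 q [-0.98  0.41  0.89  1.83 -0.36  1.07 -1.06]
t 9.78 p [0.5326 0.1286 0.176 ] F [ 3.29 -1.61  6.72] M [-0.451 -0.485  0.137] w 0.259 gf 40.0 q [-1.01  0.43  0.95  1.83 -0.4   1.08 -1.24]
```

```bash
S='from h import *
show()'
python3 -m creep '[[0,0,0.005,1,0],[0,0,0.005,1,0],[0,0,0,0,0]]' >/dev/null;python3 -c "$S"
python3 -m creep '[[0,0,0.005,1,0],[0,0,0.005,1,0],[0,0,0,0,0]]' >/dev/null;python3 -c "$S"
```

```text
t 10.15 p [0.5325 0.1286 0.1756] F [ 3.8  -1.28  6.2 ] M [-0.47  -0.429  0.097] w 0.258 gf 40.0 q [-1.03  0.45  0.99  1.84 -0.42  1.09 -1.35]
t 10.53 p [0.5326 0.1286 0.1753] F [ 2.5  -2.04  8.  ] M [-0.443 -0.354  0.105] w 0.261 gf 40.0 q [-1.05  0.46  1.03  1.84 -0.44  1.1  -1.46]
```

```bash
S='from h import *
show()'
python3 -m creep '[[0,0,0.005,1,0],[0,0,0.005,1,0],[0,0,0,0,0]]' >/dev/null;python3 -c "$S"
python3 -m creep '[[0,0,0.005,1,0],[0,0,0.005,1,0],[0,0,0,0,0]]' >/dev/null;python3 -c "$S"
```

```text
t 10.9 p [0.5326 0.1285 0.175 ] F [ 1.32 -2.33 10.66] M [-0.504 -0.183  0.289] w 0.261 gf 40.0 q [-1.07  0.48  1.07  1.84 -0.47  1.1  -1.57]
t 11.28 p [0.5326 0.1284 0.1748] F [ 1.3  -2.07 11.93] M [-0.533 -0.053  0.451] w 0.26 gf 40.0 q [-1.09  0.5   1.11  1.84 -0.5   1.12 -1.68]
```

```bash
S='from h import *
show()'
python3 -m creep '[[0,0,0,0,0],[0,0,0,0,0],[0,0,0,0,0]]' 25 >/dev/null;python3 -c "$S"
python3 -m creep '[[0.06,0,0,0,0],[0.06,0,0,0,0],[0,0,0,0,0]]' >/dev/null;python3 -c "from h import *
to(.5315,.128,.18,88)"
```

```text
t 11.65 p [0.5327 0.1285 0.1748] F [ 2.43 -1.5  10.33] M [-0.541 -0.09   0.446] w 0.268 gf 25.0 q [-1.09  0.5   1.11  1.84 -0.5   1.12 -1.68]
units xyz [-0.08  0.02 -0.14] toolx yaw -17.9 tooly yaw -107.9 tilt [-0.004  0.002 -1.   ]
turn units (cw +) -3.97
t 12.03 p [0.5349 0.1278 0.1745] F [-9.21  0.54 19.35] M [0.073 2.156 0.143] w 0.27 gf 25.0 q [-1.08  0.5   1.11  1.83 -0.5   1.12 -1.68]
```

```bash
S='from h import *
show()'
python3 -m creep '[[-0.06,0,0,0,0],[-0.06,0,0,0,0],[0,0,0,0,0]]' 25 >/dev/null;python3 -c "$S"
python3 -m creep '[[-0.06,0,0,0,0],[-0.06,0,0,0,0],[0,0,0,0,0]]' >/dev/null;python3 -c "$S"
```

```text
t 12.4 p [0.5326 0.1285 0.1748] F [ 1.68 -1.92 10.29] M [-0.524 -0.098  0.144] w 0.266 gf 25.0 q [-1.09  0.5   1.11  1.84 -0.5   1.12 -1.68]
t 12.78 p [0.5279 0.13   0.1746] F [ 2.21 -2.78  9.28] M [-0.558 -0.191  0.127] w 0.269 gf 25.0 q [-1.11  0.49  1.12  1.85 -0.49  1.11 -1.69]
```

```bash
S='from h import *
show()'
python3 -m creep '[[-0.14,0,0.02,0,0],[-0.14,0,0.026,0,0],[-0.155,0,0.055,0,0],[-0.155,0,0.055,0,0]]' 25 >/dev/null;python3 -c "$S"
python3 -m creep '[[-0.14,0,0.085,0,0],[-0.14,0,0.085,0,0],[0,0,0,0,0]]' >/dev/null;python3 -c "$S"
```

```text
t 13.28 p [0.5055 0.1372 0.1689] F [-1.48 -2.44 16.02] M [-0.565  0.444  0.007] w 0.272 gf 25.0 q [-1.16  0.47  1.14  1.91 -0.48  1.08 -1.72]
t 13.65 p [0.4926 0.1412 0.1612] F [-7.2  -1.61 15.02] M [-0.307  1.564  0.004] w 0.279 gf 25.0 q [-1.19  0.46  1.14  1.94 -0.48  1.06 -1.72]
```

```bash
S='from h import *
show()'
python3 -m creep '[[-0.12,0,0.11,0,0],[-0.12,0,0.11,0,0],[0,0,0,0,0]]' 25 >/dev/null;python3 -c "$S"
python3 -m creep '[[-0.095,0,0.135,0,0],[-0.095,0,0.135,0,0],[0,0,0,0,0]]' >/dev/null;python3 -c "$S"
python3 - <<'E'
from h import *
d=grab('scene');x,y,w,h=205,110,110,120
cv2.imwrite('pics/g2.png',cv2.resize(d['pixels'][y:y+h,x:x+w],None,fx=5,fy=5))
E
```

```text
t 14.03 p [0.4823 0.1444 0.1517] F [-7.75 -0.76 11.78] M [-0.098  1.911  0.08 ] w 0.276 gf 25.0 q [-1.21  0.46  1.14  1.97 -0.49  1.03 -1.73]
t 14.4 p [0.4741 0.1468 0.1403] F [-9.4  -0.06  8.34] M [0.052 2.023 0.018] w 0.275 gf 25.0 q [-1.21  0.46  1.13  2.   -0.5   1.01 -1.72]
```

View pics/g2.png

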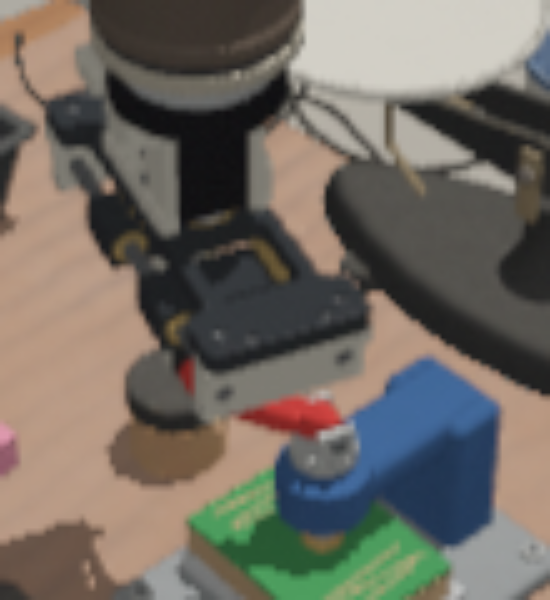

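```bash
S='from h import *
show()'
python3 -m creep '[[-0.04,0,0.11,0,0],[-0.04,0,0.11,0,0],[-0.03,0,0.12,0,0],[-0.03,0,0.12,0,0],[0,0,0,0,0]]' 25 >/dev/null;python3 -c "$S"
python3 -m creep '[[-0.015,0,0.12,0,0],[-0.015,0,0.12,0,0],[0,0,0,0,0]]' >/dev/null;python3 -c "$S"
```

```text
t 15.07 p [0.467  0.1489 0.1213] F [-12.11   2.     5.99] M [0.365 2.719 0.085] w 0.281 gf 25.0 q [-1.2   0.48  1.11  2.03 -0.52  0.97 -1.71]
t 15.45 p [0.4655 0.1494 0.1115] F [-13.33   2.26   4.81] M [0.455 2.678 0.118] w 0.277 gf 25.0 q [-1.19  0.49  1.09  2.04 -0.54  0.95 -1.69]
```

```bash
S='from h import *
show()'
python3 -m creep '[[-0.04,0,0.07,0,0],[-0.02,0,0.07,0,0],[0,0,0.03,0,0],[0,0,0,0,0]]' 30 >/dev/null;python3 -c "$S"
python3 -m creep '[[0,0,0,0,0.6],[0,0,0,0,0.6],[0,0,0,0,0.6],[0,0,-0.5,0,0.6],[0,0,-0.8,0,0.6],[0,0,-0.8,0,0.6],[0,0,-0.8,0,0],[0,0,0,0,0]]' >/dev/null
python3 - <<'E'
from h import *
to(.470,.148,.14)
for n in('scene','top'):
    d=grab(n);d['rotation']=R.from_rotvec(d['rotation']).as_matrix();P=cloud(d);m=masks(cv2.cvtColor(d['pixels'],cv2.COLOR_BGR2HSV))['red']&(P[...,2]>.08)&(P[...,2]<.16)&(abs(P[...,0]-.5)<.12)&(abs(P[...,1]-.14)<.1)&(d['z_map']>0)
    p=P[m];print(n,len(p))
    if len(p)>10:
        a=(p[:,:2]-[.5325,.1285])@[-.951,.309]
        for lo in range(0,100,10):
            s=p[(a*1000>=lo)&(a*1000<lo+10)]
            if len(s):print(lo,len(s),np.percentile(s[:,2],[5,50,95]).round(4))
d=grab('scene');x,y,w,h=205,140,110,110
cv2.imwrite('pics/g3.png',cv2.resize(d['pixels'][y:y+h,x:x+w],None,fx=5,fy=5))
E
```

```text
t 15.95 p [0.4645 0.1497 0.1053] F [-9.49 -0.35  8.06] M [0.16  2.287 0.146] w 0.282 gf 30.0 q [-1.19  0.49  1.08  2.05 -0.55  0.93 -1.69]
units xyz [-0.01  0.05  2.11] toolx yaw -18.0 tooly yaw -108.0 tilt [ 0.003  0.002 -1.   ]
t 16.95 p [0.4707 0.1496 0.2244] F [-0.09  0.61 -0.22] M [-0.01   0.174 -0.01 ] w 0.432 gf 0.0 q [-1.35  0.34  1.25  1.9  -0.36  1.15 -1.86]
scene 310
0 23 [0.1289 0.1361 0.1382]
10 27 [0.1289 0.1376 0.1399]
20 28 [0.1335 0.1405 0.1425]
30 35 [0.1355 0.1424 0.1453]
40 39 [0.1364 0.145  0.1469]
50 42 [0.14   0.147  0.1499]
60 38 [0.142  0.1492 0.1518]
70 48 [0.1443 0.1511 0.1538]
80 20 [0.1419 0.1484 0.1534]
top 0
```

View pics/g3.png

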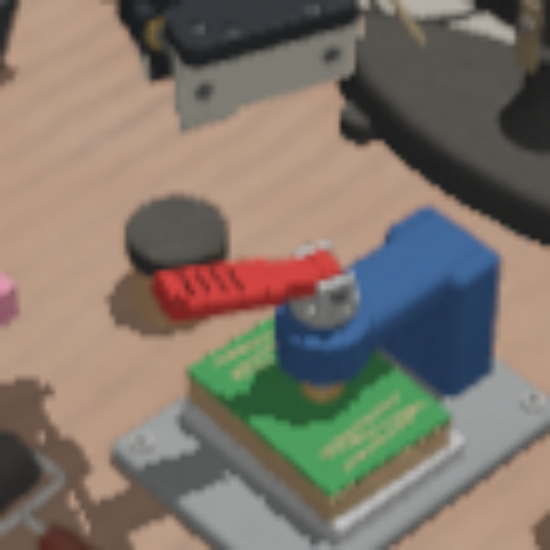

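```bash
S='from h import *
show()'
python3 -m creep '[[0,0.02,0.3,0,0],[0,0,0.5,0,0],[0,0,0.5,0,0],[0,0,0.4,0,0],[0,0,0.2,0,0],[0,0,0.1,0,0],[0,0,0.1,0,0],[0,0,0,0,0]]' 30 >/dev/null;python3 -c "$S"
python3 -m creep '[[0,0,0.1,0,0],[0,0,0.1,0,0],[0,0,0.05,0,0],[0,0,0,0,0]]' >/dev/null;python3 -c "$S"
```

```text
t 18.1 p [0.4691 0.1487 0.1387] F [ 0.24 -0.1  -0.06] M [-0.016  0.183 -0.033] w 0.005 gf 0.0 q [-1.23  0.44  1.13  2.01 -0.48  0.98 -1.75]
t 18.6 p [0.4689 0.1485 0.1284] F [-0.55 -0.94 -0.43] M [0.03  0.153 0.012] w 0.005 gf 0.0 q [-1.21  0.46  1.11  2.03 -0.5   0.96 -1.73]
```

```bash
cat > lev.py <<'E'
from h import *
import sys
d=grab('scene');d['rotation']=R.from_rotvec(d['rotation']).as_matrix();P=cloud(d)
H=cv2.cvtColor(d['pixels'],cv2.COLOR_BGR2HSV)
m=masks(H)['red']&(P[...,2]>.08)&(P[...,2]<.18)&(abs(P[...,0]-.5)<.12)&(abs(P[...,1]-.14)<.1)&(d['z_map']>0)
p=P[m]
# top surface only: highest points; fit axis
a=np.hypot(p[:,0]-.5325,p[:,1]-.1285)
for lo in range(10,90,10):
    s=p[(a*1000>=lo)&(a*1000<lo+10)]
    if len(s)>4:
        t=s[s[:,2]>np.percentile(s[:,2],95)-.006];print(lo,len(s),'top z',np.percentile(s[:,2],90).round(4),'xy',t[:,:2].min(0).round(4),t[:,:2].mean(0).round(4),t[:,:2].max(0).round(4))
x,y,w,h=205,120,120,110
cv2.imwrite('pics/%s.png'%sys.argv[1],cv2.resize(d['pixels'][y:y+h,x:x+w],None,fx=5,fy=5))
show()
E
python3 lev.py g4
```

```text
10 22 top z 0.1394 xy [0.5129 0.1198] [0.518  0.1254] [0.5246 0.1316]
20 17 top z 0.141 xy [0.5032 0.1233] [0.5076 0.1274] [0.5128 0.1325]
30 22 top z 0.1441 xy [0.4933 0.1227] [0.4974 0.1282] [0.5018 0.134 ]
40 20 top z 0.1471 xy [0.4825 0.1234] [0.4869 0.1289] [0.4918 0.1334]
50 17 top z 0.147 xy [0.4728 0.1274] [0.4768 0.1316] [0.4815 0.1359]
60 12 top z 0.1483 xy [0.4635 0.1312] [0.4675 0.1335] [0.4711 0.1368]
70 36 top z 0.1544 xy [0.4532 0.1339] [0.4583 0.1465] [0.4645 0.1591]
80 21 top z 0.153 xy [0.4496 0.1383] [0.4534 0.1488] [0.4563 0.1571]
t 18.65 p [0.469  0.1486 0.1286] F [-0.31  0.08 -0.07] M [-0.034  0.206 -0.063] w 0.004 gf 0.0 q [-1.21  0.46  1.11  2.03 -0.5   0.96 -1.73]
```

View pics/g4.png

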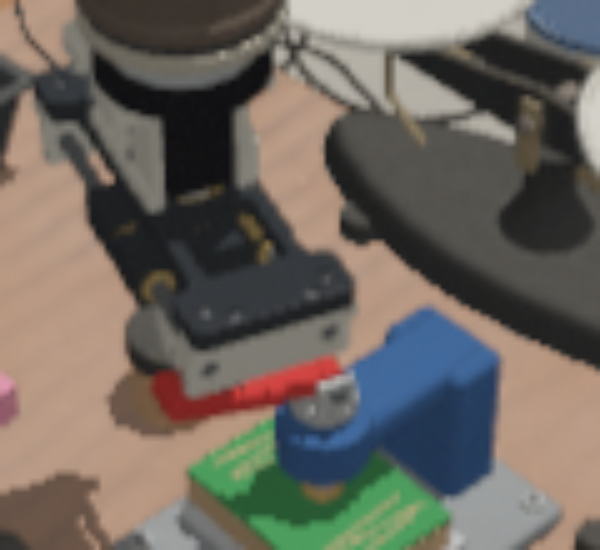

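```bash
python3 - <<'E'
from h import *
s=readout.observe();T=R.from_rotvec(s['ee_rot']).as_matrix();p=s['position']
d=load('scene0');K=d['camera_matrix']
def pr(w):
    c=d['rotation'].T@(np.array(w)-d['position']);return (np.array([K[0,2]+K[0,0]*c[0]/-c[2],K[1,2]-K[1,1]*c[1]/-c[2]])-[205,120])*5
for n,o in dict(tcp=(0,0,0),x10=(.01,0,0),xm10=(-.01,0,0),y20=(0,.02,0),ym20=(0,-.02,0),up20=(0,0,-.02)).items(): print(n,pr(p+T@np.array(o)).round())
for n in('top',):
    e=grab(n);e['rotation']=R.from_rotvec(e['rotation']).as_matrix();P=cloud(e)
    r=P[140:235,235:305];cv2.imwrite('pics/g5.png',cv2.convertScaleAbs(cv2.resize(e['pixels'][140:235,225:305],None,fx=6,fy=6,interpolation=cv2.INTER_CUBIC),alpha=1.5))
E
```

```text
tcp [191. 411.]
x10 [210. 405.]
xm10 [171. 417.]
y20 [208. 439.]
ym20 [174. 384.]
up20 [190. 380.]
```

View pics/g5.png

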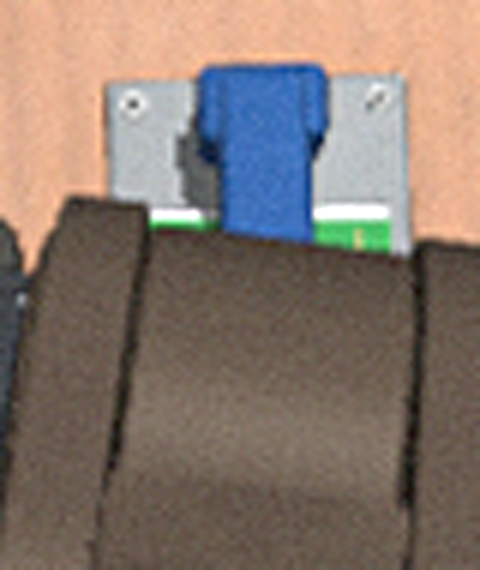

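```bash
python3 - <<'E'
from h import *
d=grab('scene');np.savez('s5.npz',**{k:d[k] for k in d});d=load('s5');P=d['P']
for v in range(186,212,3):
    print(v,' '.join('(%d,%d,%d|%d)'%(*(P[v,u]*1000).round(),d['H'][v,u,1]) for u in range(232,274,5)))
show()
E
```

```text
186 (536,273,52|20) (463,161,176|23) (408,76,269|23) (413,67,272|20) (424,65,266|30) (435,62,262|14) (445,57,259|22) (460,58,248|22) (472,57,242|17)
189 (529,265,51|23) (538,255,53|24) (410,79,258|24) (411,65,266|11) (424,65,258|22) (439,66,248|22) (449,62,245|22) (461,59,239|22) (473,57,233|22)
192 (527,264,42|0) (531,248,51|36) (410,79,249|24) (416,71,250|20) (429,70,243|22) (438,65,240|20) (451,64,233|22) (529,131,135|143) (536,122,137|127)
195 (530,268,27|107) (459,157,153|189) (411,81,238|24) (418,73,239|20) (430,71,233|22) (502,137,139|130) (510,129,139|175) (521,123,137|177) (531,117,134|22)
198 (528,266,19|106) (455,153,148|187) (462,144,150|96) (472,138,148|111) (482,132,146|177) (493,127,142|179) (507,125,134|186) (520,122,128|162) (527,112,131|6)
201 (529,268,5|103) (532,251,16|170) (456,136,150|185) (466,131,147|188) (481,131,138|184) (581,225,2|130) (523,143,101|113) (520,121,119|7) (527,112,121|5)
204 (524,263,0|79) (532,251,4|112) (542,242,5|134) (552,233,3|80) (564,227,0|76) (541,180,51|74) (513,131,106|148) (519,121,109|8) (528,112,110|26)
207 (517,254,0|74) (527,246,0|78) (538,237,-1|78) (548,229,-2|77) (524,180,51|76) (533,171,52|83) (509,127,101|147) (518,119,101|150) (525,110,103|145)
210 (508,244,3|74) (518,235,3|77) (532,231,-4|76) (507,181,52|76) (517,172,51|76) (525,163,53|81) (511,130,88|148) (514,115,97|146) (524,108,96|150)
t 18.75 p [0.4691 0.1486 0.1287] F [0.58 0.1  0.69] M [-0.015  0.149  0.05 ] w 0.002 gf 0.0 q [-1.22  0.46  1.11  2.03 -0.5   0.96 -1.73]
```

```bash

python3 -m creep '[[0,0,-0.5,0,0],[0,0,-0.5,0,0],[0,0,-0.3,-1,0],[0,0,0,-1,0],[0,0,0,-1,0],[0,0,0,-1,0],[0,0,0,-1,0],[0,0,0,-1,0],[0,0,0,-1,0],[0,0,0,-1,0],[0,0,0,-1,0],[0,0,0,-1,0]]' >/dev/null
python3 -m creep '[[0,0,0,-1,0],[0,0,0,-1,0],[0,0,0,-1,0],[0,0,0,-1,0],[0,0,0,-1,0],[0,0,0,-1,0],[0,0,0,-1,0],[0,0,0,-1,0],[0,0,0,-1,0],[0,0,0,-1,0],[0,0,0,-1,0],[0,0,0,-1,0]]' >/dev/null
python3 lev.py g6;python3 -c "
from h import *
to(.467,.146,.16)"
```

```text
10 28 top z 0.1398 xy [0.5132 0.1175] [0.5191 0.1271] [0.5322 0.1339]
20 23 top z 0.1425 xy [0.5041 0.1241] [0.5081 0.1318] [0.5126 0.1418]
30 40 top z 0.1441 xy [0.4928 0.1219] [0.4985 0.133 ] [0.5066 0.1454]
40 38 top z 0.1462 xy [0.4827 0.1264] [0.4882 0.1376] [0.4941 0.1559]
50 38 top z 0.1492 xy [0.4737 0.1296] [0.4788 0.1411] [0.4871 0.1562]
60 38 top z 0.1511 xy [0.4633 0.1308] [0.4704 0.1443] [0.4772 0.1569]
70 48 top z 0.1533 xy [0.4539 0.134 ] [0.46   0.1463] [0.4667 0.161 ]
80 22 top z 0.1524 xy [0.4502 0.137 ] [0.4532 0.1477] [0.4574 0.1594]
t 21.8 p [0.469  0.1486 0.1807] F [-0.78  0.36  1.13] M [-0.108  0.1   -0.045] w 0.002 gf 0.0 q [-1.03  0.26  0.77  1.95 -0.21  1.01 -0.5 ]
units xyz [-0.08 -0.02  0.52] toolx yaw 70.4 tooly yaw -19.6 tilt [ 0.  0. -1.]
t 21.8 p [0.469  0.1486 0.1807] F [-0.78  0.36  1.13] M [-0.108  0.1   -0.045] w 0.002 gf 0.0 q [-1.03  0.26  0.77  1.95 -0.21  1.01 -0.5 ]
```

View pics/g6.png

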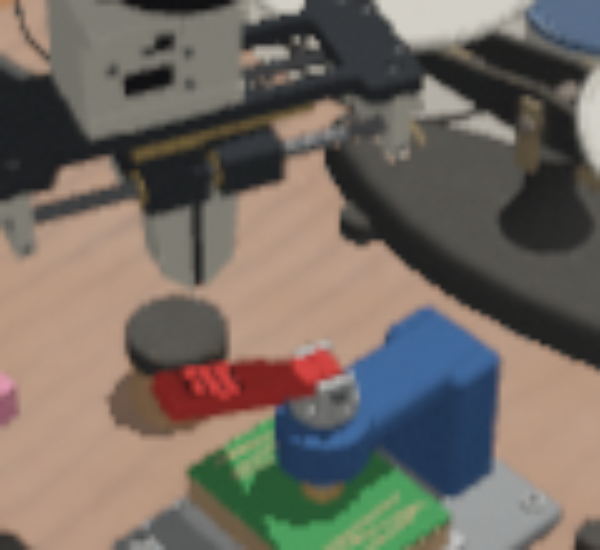

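```bash
python3 - <<'E'
from h import *
d=grab('scene');d['rotation']=R.from_rotvec(d['rotation']).as_matrix();P=cloud(d)
for v in range(160,180,2): print(v,' '.join('(%d,%d,%d)'%tuple((P[v,u]*1000).round()) for u in range(233,255,3)))
show()
E
```

```text
160 (429,128,292) (433,123,293) (439,121,291) (446,119,288) (468,137,265) (475,134,263) (481,132,261) (690,360,1)
162 (458,165,248) (434,125,286) (455,141,264) (462,140,261) (470,139,257) (474,134,258) (481,132,255) (684,353,0)
164 (632,387,1) (450,145,260) (457,143,256) (461,139,256) (468,137,254) (475,135,251) (479,130,252) (678,345,1)
166 (630,384,-4) (449,145,254) (454,140,255) (462,140,250) (469,138,247) (475,135,245) (482,133,242) (670,336,4)
168 (622,375,0) (451,146,247) (454,141,248) (461,138,246) (470,139,240) (474,134,241) (482,133,237) (668,335,-2)
170 (616,368,0) (451,147,240) (455,142,241) (461,139,239) (469,138,235) (475,136,233) (481,132,232) (658,324,4)
172 (608,358,3) (450,146,235) (453,140,237) (460,138,235) (468,138,230) (473,134,230) (652,329,-4) (655,320,0)
174 (604,354,1) (611,349,0) (455,143,229) (463,142,224) (468,138,224) (474,135,223) (643,320,-1) (647,311,3)
176 (598,346,2) (606,342,-1) (610,334,2) (463,142,219) (469,139,217) (631,319,0) (637,313,0) (644,308,-1)
178 (594,341,0) (598,333,3) (608,331,-2) (613,324,0) (619,318,0) (624,311,2) (629,304,4) (637,300,2)
t 21.85 p [0.469  0.1486 0.1807] F [-0.08  0.06 -0.48] M [-0.069  0.014 -0.094] w 0.003 gf 0.0 q [-1.03  0.26  0.77  1.95 -0.22  1.01 -0.51]
```

```bash
S='from h import *
show()'
python3 -m creep '[[-0.1,-0.02,0.5,0,0],[0,0,0.5,0,0],[0,0,0.4,0,0],[0,0,0.1,0,0],[0,0,0.1,0,0],[0,0,0.1,0,0],[0,0,0,0,0]]' 30 >/dev/null;python3 -c "$S"
python3 -m creep '[[0,0,0.07,0,0],[0,0,0.07,0,0],[0,0,0.07,0,0],[0,0,0,0,0]]' >/dev/null;python3 -c "$S"
python3 -m creep '[[0,0,0.07,0,0],[0,0,0.07,0,0],[0,0,0,0,0]]' >/dev/null;python3 -c "$S"
```

```text
t 22.73 p [0.4671 0.1453 0.1127] F [ 0.22 -0.18  0.03] M [-0.086  0.136 -0.007] w 0.005 gf 0.1 q [-0.97  0.35  0.72  2.04 -0.31  0.86 -0.42]
t 23.23 p [0.4668 0.1451 0.1039] F [ 0.46 -0.4   0.4 ] M [-0.132  0.048 -0.007] w 0.005 gf 0.0 q [-0.96  0.37  0.71  2.05 -0.32  0.84 -0.41]
t 23.6 p [0.4668 0.1451 0.0983] F [-1.08 -0.16  0.5 ] M [-0.079  0.138 -0.015] w 0.002 gf 0.2 q [-0.95  0.38  0.71  2.05 -0.33  0.83 -0.4 ]
```

```bash
python3 lev.py g7
```

```text
10 30 top z 0.137 xy [0.5129 0.116 ] [0.5185 0.1268] [0.5307 0.1358]
20 27 top z 0.1361 xy [0.5026 0.1213] [0.5086 0.1318] [0.5133 0.1444]
30 39 top z 0.1367 xy [0.4935 0.1238] [0.4992 0.1345] [0.5072 0.1482]
40 29 top z 0.1362 xy [0.4829 0.1261] [0.4888 0.1323] [0.4953 0.1434]
50 15 top z 0.1335 xy [0.4737 0.1289] [0.478  0.1311] [0.4823 0.1334]
60 9 top z 0.1343 xy [0.4636 0.1296] [0.4671 0.1319] [0.471  0.1356]
70 13 top z 0.1326 xy [0.4537 0.1339] [0.4572 0.1383] [0.4621 0.142 ]
80 29 top z 0.1359 xy [0.447  0.1364] [0.4518 0.1472] [0.4549 0.1605]
t 23.65 p [0.4671 0.145  0.0984] F [ 0.09 -0.75  0.48] M [-0.13   0.109  0.001] w 0.004 gf 0.0 q [-0.95  0.38  0.71  2.05 -0.33  0.83 -0.4 ]
```

View pics/g7.png

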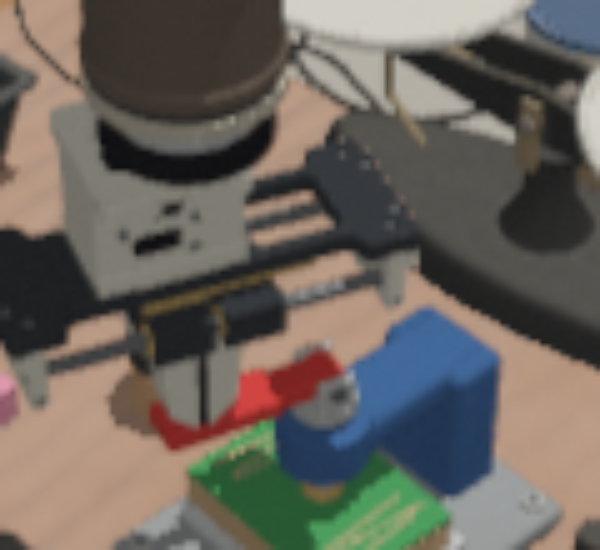

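```bash

python3 -m creep '[[0,0,-0.3,0,0],[0,0,-0.7,0,0],[0,0,-1,0,0],[0,0,-1,0,0],[0,0,-0.5,0,0],[0,0,0,0,0]]' >/dev/null
python3 lev.py g8; python3 - <<'E'
from h import *
d=grab('scene');d['rotation']=R.from_rotvec(d['rotation']).as_matrix();P=cloud(d)
a=load('scene0')
for n,m,Q in(('before',masks(a['H'])['green'],a['P']),('now',masks(cv2.cvtColor(d['pixels'],cv2.COLOR_BGR2HSV))['green'],P)):
    m=m&(abs(Q[...,2]-.051)<.006)&(abs(Q[...,0]-.53)<.08)&(abs(Q[...,1]-.13)<.08);print(n,m.sum(),np.percentile(Q[m],[1,99],axis=0).round(4).tolist())
E
```

```text
10 29 top z 0.1357 xy [0.5131 0.1184] [0.5188 0.1284] [0.5264 0.1385]
20 31 top z 0.1355 xy [0.5033 0.1233] [0.5078 0.1313] [0.5123 0.1417]
30 36 top z 0.1361 xy [0.4936 0.1232] [0.4984 0.1332] [0.5039 0.1466]
40 38 top z 0.1364 xy [0.4827 0.1257] [0.4887 0.1365] [0.4954 0.148 ]
50 40 top z 0.1366 xy [0.4737 0.1297] [0.4795 0.1402] [0.4858 0.1543]
60 42 top z 0.1364 xy [0.4633 0.1312] [0.4697 0.1432] [0.4767 0.156 ]
70 43 top z 0.1357 xy [0.4556 0.1335] [0.4605 0.1465] [0.4664 0.1588]
80 33 top z 0.1357 xy [0.4488 0.1353] [0.4526 0.1479] [0.4578 0.1609]
t 24.45 p [0.4673 0.1452 0.2391] F [ 0.05  0.76 -0.49] M [-0.116  0.083  0.014] w 0.003 gf 0.0 q [-1.08  0.19  0.8   1.87 -0.15  1.14 -0.57]
before 597 [[0.4887, 0.0709, 0.0467], [0.5659, 0.1779, 0.0551]]
now 580 [[0.4884, 0.0714, 0.0464], [0.5661, 0.178, 0.0549]]
```

View pics/g8.png

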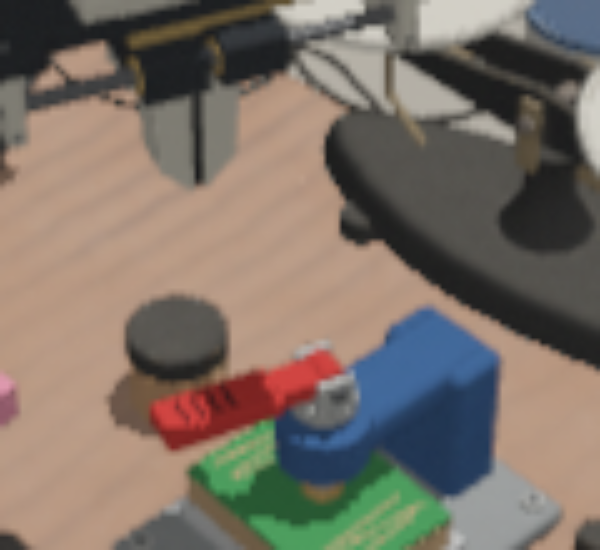

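The picture shows the lever level (grip at crop pixels 155–340, 350–445), the foot on the green face, the block unmoved, and the fingers well clear.

```bash
python3 -c "
from cell import sign_off
print(sign_off())"
```

```text
the job is handed in; nothing more can be done
None
```

I handed the job in at about 24.5 s. The foot was screwed to about 0.35 N m above the drag with the lever up, and the lever is folded down and reads level in the camera. The block has not moved, the pot, bottle and roller weren't touched as far as I saw (I didn't re-measure them), and the gripper is clear. The foot's final pressure on the block couldn't be measured directly, and the hand-in gave no verdict.

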